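Open the safety-capped tablet bottle in the one-handed opening stand

TASK

Open the tablet bottle in its one-handed opening stand: first press the stand's red pedal all the way down to its stop, so that it snaps over, stays down and clamps the bottle. Then push the white safety cap down, keep it pushed while you twist it a good fifth of a turn counter-clockwise (seen from above) until it comes free, and lift it off. Finish still holding the cap level in the gripper about a hand's width straight above the open bottle, with the bottle left standing clamped and the other things on the desk left where they are.

Things in the scene. Friction and masses are not known exactly. Their poses are not given: they have to be found in the camera images.
- stand: Grey weighted opening stand, base 235 x 110 mm, fixed to the desk. Origin at desk height under the bottle's place; x points from the pedal to the bottle (away from the robot, turned up to 0.45 rad), z up. The base spans x -175 to +60 mm. The bottle stands on a rubber disc 20 mm up; a V rest, 69 mm high, is behind it (+x), the clamp jaw, 62 mm high, before it.
- pedal (a joint): Red pedal: 0 at rest (sloping up 0.35 rad), 0.35 rad down on its stop. Hinge along the stand's y, at x = -78 mm, 36 mm above the desk. Over-centre spring: resists with about 10 N at the pad at first, nothing at 0.15 rad, then snaps on down and stays there. Going down it drives the jaw, which shifts the bottle about 2 mm against the V rest and clamps it with about 13 N.
- pedal_pad (a point): Centre of the top face of the red ribbed pedal pad (46 mm along the pedal, 50 mm across). At rest it is at x = -143 mm in the stand's frame, 68 mm above the desk; fully down at x = -150 mm, 43 mm above the desk. Press here from above with shut fingertips.
- bottle: Loose amber tablet bottle with a paper band, 60 mm across, about 0.25 kg, standing upright in the stand, turned anyhow. Origin: centre of its underside, z up. The shoulder ends 83 mm up, the mouth (top of the neck) is 114 mm up.
- cap: White ribbed safety cap, green disc on top, 54 mm across, 30 mm high; grip across any diameter. Origin: centre of its open underside, z up; seated 95 mm above the bottle's origin. Locked until pushed down 4 mm (stop at 7 mm; spring 4 N at first, 9 N at 4, 13 N at 7 mm). Turns counter-clockwise only; push needed for the first 0.6 rad; lifts off from 1.1 rad; turn ends at 1.44 rad.
- glass: Bystander, fixed: drinking glass, 91 mm across, 148 mm high; origin at the centre of its underside.
- mug: Bystander, fixed: striped mug, 85 mm across, 98 mm high; origin at the centre of its underside.
- spectacles: Bystander, fixed: reading glasses lying open, 140 x 140 x 41 mm.
- keys: Bystander: bunch of keys lying flat, 90 x 120 x 8 mm.
- eraser: Bystander: white eraser in a blue sleeve, 43 x 19 x 13 mm.
- clip: Bystander: black binder clip, 56 x 32 x 22 mm.
Not all that is in view belongs to the job. Of the things like the cap, leave any that is black, orange or pink; of the rest the larger one is meant.

How it is judged (in metres and radians):
On the way, in this order (a step that is already met when the one before it is completed fails the run):
1. the pedal is pressed down to its stop (value of joint pedal above 0.32 rad), for 0.2 s.
2. the cap is pushed down on the bottle (z of cap in the frame of bottle below 0.0918 m and horizontal distance between cap and bottle below 0.01 m), for 0.1 s.
3. the cap, still on the bottle, is twisted free (angle between the x axis of cap and the x axis of bottle, either way round above 0.9 rad and z of cap in the frame of bottle below 0.099 m and horizontal distance between cap and bottle below 0.01 m), for 0.05 s.
At the end, for the whole second after the job is handed in: Fingers still hold the cap (over 2 N), at rest, level within 0.35 rad, underside 30-200 mm above the bottle's mouth, within 40 mm of its axis, touching neither bottle nor stand; pedal still down (over 0.32 rad); bottle upright (0.1 rad), within 8 mm of its place, not lifted over 6 mm (z of cap in the frame of bottle between 0.144 and 0.314 m and horizontal distance between cap and bottle below 0.04 m and angle between cap's own z axis and vertical below 0.35 rad and contact force between cap and the fingers above 2 N and contact force between cap and bottle below 0.2 N and contact force between cap and stand below 0.2 N and linear speed of cap below 0.03 m/s and value of joint pedal above 0.32 rad and angle between bottle's own z axis and vertical below 0.1 rad and horizontal distance between bottle and stand below 0.008 m and height (world z) of bottle below 0.026 m and contact force between bottle and the arm below 0.2 N); the arm keeps its last pose, push and grip.
It fails at once if the keys, the eraser or the clip are moved more than 25 mm (distance of any of keys, eraser, clip from where it was at the start of the episode above 0.025 m).
It fails at once if the bottle is tipped over 0.3 rad (angle between bottle's own z axis and vertical above 0.3 rad).
It also fails if it takes over 45 s, if anything falls off the work surface, if the arm or the gripper's body presses on something with over 40 N, if the wrist force passes 120 N, or if a joint passes its speed limit or range.

ROBOT

A 6-joint arm with a two-finger parallel gripper is mounted at the origin on a cart in front of the work surface, level with it; the furniture and walls round the work are solid. World frame = base frame: x ahead of the robot, y to its left, z up, the work surface at z = 0. Lengths are in mm, angles in rad, forces in N, time in s.
With the tool pointing down it reaches from about 325 to 750 mm from the base axis. Payload 7.6 kg.
Tool frame: the origin (TCP) lies midway between the tips of the shut fingers; the grasp point (between the pads) lies 19 mm behind it; z points along the fingers, y is the line along which they close (so a half turn about z gives the same grasp; the last joint's range is limited). The gripper opens to 85 mm and grips with 20 to 120 N. Pads are 22 mm wide; open, the fingers measure 114 mm over their backs; the gripper's body (76 mm by 85 mm) begins 54 mm behind the grasp point. The pads swing forward as they close: fully open they stand 13 mm farther back than shut.
Start: joints at [1.25, 0.052, 1.401, -0, 1.689, -0.07], TCP at [130.276, 508.6, 231.323] pointing down, gripper open.
Joint ranges: [-2.9, 2.9], [-0.91, 2.17], [0.12, 2.37], [-1.06, 4.2], [0.26, 2.73], [-2.93, 2.93]. Speed limits (rad/s): [2.57, 2.57, 3.01, 3.14, 3.14, 3.14].

INTERFACE

Orientations are given as [roll, pitch, yaw] about the fixed x, y, z axes, in that order (R = Rz(yaw) Ry(pitch) Rx(roll)).
In Python, from rig import get_state, read_camera, job_done, spot_in, regions_of gives the robot as it stands.
- The arm moves only by the tool step_arm, never from a script. Its argument "targets" is a list of rows, each a list of 2 entries, a list of its own where there are three numbers: the shift along the world's x, y, z each as a share of 0.25 m, from -1 to 1, then the turn about the world's z as a share of 120 degrees, from -1 to 1. In form: [[[dx, dy, dz], turn], ...]. A call has 1 to 12 rows; each row is the pose to reach, as a shift and turn from the pose commanded when the call began; what a row does not reach only later rows make up. A row lasts 1/8 s, in which the tool goes at most 62.5 mm and 10.7 degrees, less where a joint would pass 70% of its speed; a pose out of reach is approached as far as the arm can. A call with a number of a shift or a turn outside -1 to 1 is refused whole. A call with a gripper value outside its range is refused whole. "claw" is the closure, from -1 (fully open) to 1 (shut), set as the call begins (left out, the last holds). The fingers move at their own pace and stop on an object; "squeeze" is the grip in N (left out, the last holds). Time passes only in rows, so rows that repeat a pose let the fingers close. It gives the time, the measured TCP pose, the force, the opening and the grip force at its end, in the units of the state.
- get_state(): the state, without advancing time (a new reading comes with each control period).
- read_camera(name): name is "scene" or "side" or "wrist"; returns a dict with "image" (384x512x3 uint8, red, green, blue), "mtx" (3x3 intrinsics, pixels), "cam_to_world" (4x4, takes a point from camera to world coordinates); the wrist camera has in their place "T_tool_cam" (4x4, takes a point from camera to tool coordinates, whose origin is the TCP and whose axes are the flange's). Camera axes: x right, y up, looking along -z (the intrinsics and any distortion apply to the point x, -y, -z); pixel columns grow to the right and rows downward; lengths in mm; the calibration is good to about 2 mm. A picture is of the moment at which its call begins: read the wrist's pose just before it. There is no depth.
- job_done(): hands the job in; it is judged then, once.
Trained networks look in a picture, given as the dict that the camera call returned (one of the last four; its "shot" number tells which), for a name from the list of things; names that differ only in an ending like _2 or _b are one class to them, and where a whole thing is asked for, a point or a joint stands for the part that bears it (a point fixed in the world has none). Each returns a list of dicts, best first, with "conf" (0 to 1); they miss things now and then, are a little off and sometimes report something else, mostly with a low value. They report only what shows in the picture. A call takes as long as a camera call. They do not tell look-alikes from the thing itself.
- spot_in(picture, name): "xyz" ([x, y, z] in mm, in world coordinates, good to about 4 mm: the middle of the surface that is visible of it).
- regions_of(picture, name): "pixels" (384x512 bool, what is visible of it).
The state is a dict: "time": time; "joint_positions": joint angles; "joint_velocities": joint speeds; "tau": joint torques, N m; "position": TCP position; "orientation": TCP orientation; "ft_force": force on the tool from outside, world axes, zero at the start; "wrist_torque": the same for the moment, N m; "opening": opening from 0.0 (shut) to 1.0 (fully open); "grasp_force": force on a finger pad.
Only numpy, scipy, OpenCV 4.12 (cv2) and the standard library are available. Lean on these libraries where they do the work, as an engineer would, in place of code of your own. Each camera call takes 0.05 s, during which the arm holds its last target. There are 200 camera calls.

## Working session

There is one attempt and no reset: what is moved stays moved. The work goes in short steps, Python scripts to look and compute and a tool call to move; the robot and the scene stay as the last step left them, time stands still between calls to the robot, and variables do not carry over. Pictures are saved under pics/ and viewed, at most 10 in all, crops included, and the job is handed in when it is done.

Besides the shell and the picture viewer there is one more tool, called after ">>>" as name([rows], argument=value, ...), one row to a line, values as JSON. step_arm: Moves the arm, as the interface text tells. Its arguments: {"type":"object","properties":{"targets":{"type":"array","items":{"type":"array"}},"claw":{"type":"number"},"squeeze":{"type":"number"}},"required":["targets"]}

```bash
mkdir -p pics; python3 - <<'E'
from rig import *
import cv2,numpy as np
s=get_state();print({k:np.round(v,3).tolist() for k,v in s.items()})
for c in ["scene","side"]:
    p=read_camera(c);cv2.imwrite(f"pics/{c}0.png",p["image"][:,:,::-1])
    for n in ["cap","bottle","pedal_pad","stand","glass","mug","keys","eraser","clip","spectacles"]:
        print(c,n,[(np.round(d["xyz"]).tolist(),round(d["conf"],2)) for d in spot_in(p,n)])
E
```

```text
{'time': 0.0, 'joint_positions': [1.25, 0.053, 1.402, 0.0, 1.689, -0.07], 'joint_velocities': [-0.002, -0.0, -0.001, -0.0, 0.0, -0.0], 'tau': [-0.001, -38.166, -36.019, -0.0, 0.006, -0.0], 'position': [130.166, 508.286, 230.455], 'orientation': [-3.14, -0.0, 2.891], 'ft_force': [0.743, 0.159, 1.165], 'wrist_torque': [0.014, 0.001, 0.033], 'grasp_force': 0.0, 'opening': 0.996}
scene cap [([573.0, 206.0, 30.0], 0.81), ([588.0, 108.0, 21.0], 0.71), ([620.0, -174.0, 27.0], 0.53), ([627.0, -12.0, 146.0], 0.51)]
scene bottle [([612.0, -22.0, 78.0], 0.74)]
scene pedal_pad [([502.0, -47.0, 71.0], 0.54)]
scene stand [([550.0, -41.0, 18.0], 0.8), ([603.0, -271.0, 8.0], 0.42)]
scene glass [([667.0, 302.0, 107.0], 0.78)]
scene mug [([687.0, -407.0, 66.0], 0.65)]
scene keys [([451.0, 283.0, 2.0], 0.68)]
scene eraser [([532.0, 367.0, 14.0], 0.53)]
scene clip []
scene spectacles [([440.0, -456.0, 26.0], 0.58), ([450.0, 286.0, 4.0], 0.54)]
side cap [([589.0, 226.0, 25.0], 0.76), ([672.0, 154.0, 18.0], 0.62), ([611.0, -156.0, 26.0], 0.61), ([635.0, 18.0, 134.0], 0.56), ([597.0, 132.0, 21.0], 0.42)]
side bottle [([631.0, 20.0, 75.0], 0.93)]
side pedal_pad [([506.0, -25.0, 62.0], 0.56)]
side stand [([569.0, 6.0, 15.0], 0.89)]
side glass [([676.0, 341.0, 109.0], 0.71)]
side mug [([676.0, -375.0, 67.0], 0.65), ([511.0, -27.0, 62.0], 0.6)]
side keys [([458.0, 287.0, 2.0], 0.71)]
side eraser [([536.0, 380.0, 13.0], 0.62)]
side clip []
side spectacles [([444.0, -456.0, 25.0], 0.6)]
```

View pics/scene0.png

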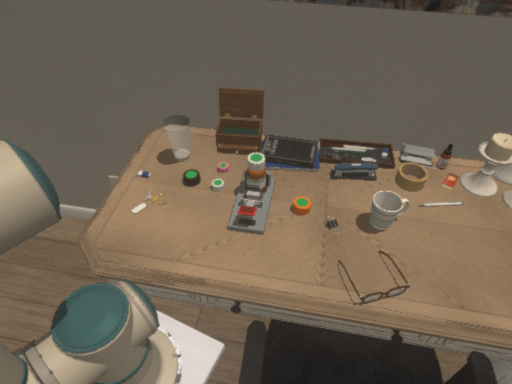

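View pics/side0.png

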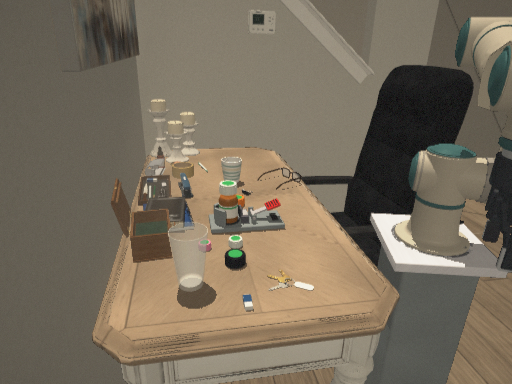

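```bash
cat > h.py <<'E'
from rig import *
import cv2,numpy as np
from scipy.spatial.transform import Rotation as Rr
def c2w(p,s=None):
    if "cam_to_world" in p: return np.array(p["cam_to_world"])
    T=np.eye(4);T[:3,:3]=Rr.from_euler("xyz",s["orientation"]).as_matrix();T[:3,3]=s["position"]
    return T@np.array(p["T_tool_cam"])
def plane(p,uv,z,s=None):
    T=c2w(p,s);K=np.array(p["mtx"]);d=np.linalg.inv(K)@[uv[0],uv[1],1.];d=T[:3,:3]@(d*[1,-1,-1]);o=T[:3,3]
    return np.round(o+d*(z-o[2])/d[2],1)
def blobs(p,col,amin=8):
    h=cv2.cvtColor(p["image"],cv2.COLOR_RGB2HSV)
    m=cv2.inRange(h,(45,110,60),(85,255,255)) if col=="g" else cv2.inRange(h,(0,170,90),(4,255,255))|cv2.inRange(h,(173,170,90),(180,255,255))
    n,l,st,c=cv2.connectedComponentsWithStats(m)
    return [(c[i],st[i]) for i in range(1,n) if st[i][4]>=amin]
E
python3 - <<'E'
from h import *
for c in ["scene","side"]:
    p=read_camera(c)
    for col,z in (("g",145),("r",68)):
        for b,st in blobs(p,col): 
            x,y,w,h,a=st;print(c,col,b.round(1),st,plane(p,(x+w/2-.5,y+h/2-.5),z))
    print(p["cam_to_world"][:3,3], p.get("dist"),p.keys())
    for n in ("pedal_pad","stand"):
        for d in regions_of(p,n)[:2]:
            v,u=np.nonzero(d["pixels"]);print(n,d["conf"],u.min(),u.max(),v.min(),v.max(),len(u))
E
```

```text
scene g [255.8 157.1] [251 154  11   7  56] [639.3  -7.3 145. ]
scene g [222.4 164.9] [220 164   6   3  13] [563.   66.1 145. ]
scene g [190.8 174. ] [186 171  11   7  66] [489.1 128.7 145. ]
scene g [217.4 182.3] [215 181   6   4  21] [491.9  42.3 145. ]
scene g [301.6 201.7] [297 198  11   8  65] [ 527.2 -198.2  145. ]
scene r [451.2 182.4] [448 181   7   5  21] [ 874.3 -568.5   68. ]
scene r [247.1 211.8] [238 208  18   7  53] [492.2 -47.9  68. ]
[-138.96070168 -379.4707351   873.28549279] None dict_keys(['image', 'mtx', 'cam_to_world', 'shot'])
pedal_pad 0.65 239 258 199 215 216
stand 0.84 229 274 172 232 1709
side g [227.5 182.6] [223 181  10   4  28] [638.   -8.8 145. ]
side g [238.4 196.6] [237 195   5   4  14] [589.8  96.3 145. ]
side g [235.1 237.6] [231 236   9   4  29] [571.2 328.6 145. ]
side g [234.8 253.1] [228 249  15   9 101] [563.  392.5 145. ]
side r [272.2 204.1] [265 199  15  11  84] [498.1 -35.3  68. ]
[ 480.78968741 1031.52950447  546.91111199] None dict_keys(['image', 'mtx', 'cam_to_world', 'shot'])
pedal_pad 0.75 251 279 199 214 178
pedal_pad 0.74 242 252 294 310 141
stand 0.96 209 284 199 233 1592
```

>>> step_arm([
  [[0.5,-1,0.28],-0.4],
  [[0.5,-1,0.28],-0.4],
  [[0.5,-1,0.28],-0.4],
  [[0.5,-1,0.28],-0.4],
  [[0.5,-1,0.28],-0.4],
  [[0.5,-1,0.28],-0.4],
])

```text
time: 2.15
position: [256.3, 257.2, 302.5]
orientation: [3.139, -0.0, 2.049]
ft_force: [0.5, 0.3, 0.3]
opening: 0.998
grasp_force: 0.0
```

>>> step_arm([
  [[0.88,-1,0.04],-0.23],
  [[0.88,-1,0.04],-0.23],
  [[0.88,-1,0.04],-0.23],
  [[0.88,-1,0.04],-0.23],
  [[0.88,-1,0.04],-0.23],
  [[0.88,-1,0.04],-0.23],
  [[0.88,-1,0.04],-0.23],
], claw=1)

```text
time: 3.02
position: [475.6, 8.8, 310.5]
orientation: [-3.14, -0.0, 1.571]
ft_force: [-0.8, 0.9, 0.4]
opening: -0.001
grasp_force: 0.0
```

```bash
cat > look.py <<'E'
from h import *
import sys
s=get_state();p=read_camera("wrist");cv2.imwrite(sys.argv[1],p["image"][:,:,::-1])
print(s["time"],np.round(s["position"],1),np.round(s["orientation"],3),s["opening"],s["ft_force"],np.round(s["joint_positions"],2))
print(np.round(p["T_tool_cam"],2))
for col,z in (("g",145),("r",68),("r",43)):
    for b,st in blobs(p,col,60): 
        x,y,w,h,a=st;print(col,z,b.round(1),st,plane(p,(x+w/2-.5,y+h/2-.5),z,s),plane(p,b,z,s))
E
python3 look.py pics/w1.png
```

```text
3.025 [475.6   8.8 310.5] [-3.14  -0.     1.571] -0.0012328082840324035 [-0.76424035  0.85154561  0.39630997] [-0.06 -0.09  1.38  0.    1.85 -0.06]
[[  -0.      0.95    0.33   84.85]
 [   1.      0.     -0.      1.09]
 [  -0.      0.33   -0.95 -141.66]
 [   0.      0.      0.      1.  ]]
g 145 [343.2   6. ] [329   0  30  15 358] [557.9 171.1 145. ] [557.5 171.9 145. ]
g 145 [406.5  56. ] [399  48  16  17 219] [624.2 129.3 145. ] [624.2 129.2 145. ]
g 145 [343.6  77.6] [335  69  18  18 254] [564.  109.6 145. ] [564.1 109.5 145. ]
g 145 [397.7 186.1] [383 172  31  29 702] [637.7  -5.6 145. ] [637.4  -5.7 145. ]
g 145 [346.6 255.2] [337 247  20  18 279] [588.3 -96.8 145. ] [588.3 -96.3 145. ]
r 68 [271.3 193.3] [255 174  34  40 768] [497.4 -41.8  68. ] [497.1 -41.5  68. ]
r 43 [271.3 193.3] [255 174  34  40 768] [498.7 -50.6  43. ] [498.4 -50.3  43. ]
```

>>> step_arm([
  [[0.08,-0.2,-0.9],0],
  [[0.08,-0.2,-0.9],0],
  [[0.08,-0.2,-0.9],0],
  [[0.08,-0.2,-0.9],0],
  [[0.08,-0.2,-0.9],0],
  [[0.08,-0.2,-0.9],0],
])

```text
time: 3.82
position: [496.2, -40.3, 88.9]
orientation: [3.138, 0.0, 1.573]
ft_force: [0.4, -0.0, 1.4]
opening: 0.005
grasp_force: 0.0
```

>>> step_arm([
  [[0,0,-0.04],0],
  [[0,0,-0.06],0],
  [[0,0,-0.08],0],
  [[-0.01,0,-0.1],0],
  [[-0.02,0,-0.12],0],
  [[-0.02,0,-0.14],0],
  [[-0.02,0,-0.16],0],
  [[-0.02,0,-0.165],0],
  [[-0.02,0,-0.17],0],
  [[-0.02,0,-0.17],0],
])

```text
time: 5.08
position: [490.4, -41.4, 43.9]
orientation: [3.141, 0.0, 1.571]
ft_force: [0.6, 0.1, 0.2]
opening: -0.0
grasp_force: 0.0
```

>>> step_arm([
  [[0,0,-0.01],0],
  [[0,0,-0.02],0],
  [[0,0,-0.02],0],
  [[0,0,-0.02],0],
])

```text
time: 5.58
position: [490.8, -41.5, 43.2]
orientation: [3.141, 0.0, 1.572]
ft_force: [-18.1, 2.5, 32.6]
opening: -0.001
grasp_force: 16.3
```

>>> step_arm([
  [[0,0,0.2],0],
  [[0,0,0.5],0],
  [[0.12,0,0.95],0],
  [[0.12,0.08,0.95],0],
  [[0.12,0.08,0.95],0],
  [[0.12,0.08,0.95],0],
  [[0.12,0.08,0.95],0],
], claw=-1)

```text
time: 6.45
position: [519.5, -21.6, 274.2]
orientation: [-3.138, -0.0, 1.571]
ft_force: [-0.0, 0.1, -0.0]
opening: 1.0
grasp_force: 0.0
```

```bash
python3 look.py pics/w2.png
```

```text
6.45 [519.5 -21.6 274.2] [-3.138 -0.     1.571] 1.0000824070360619 [-0.00091742  0.08711937 -0.021189  ] [-0.11  0.03  1.33 -0.    1.78 -0.11]
[[  -0.      0.95    0.33   84.85]
 [   1.      0.     -0.      1.09]
 [  -0.      0.33   -0.95 -141.66]
 [   0.      0.      0.      1.  ]]
g 145 [390.3  25.1] [381  15  19  21 300] [632.4 118.3 145. ] [632.7 118.3 145. ]
g 145 [319.8  49.9] [310  39  20  23 353] [574.4  99.4 145. ] [574.7  99.5 145. ]
g 145 [377.8 167.7] [360 151  37  35 988] [639.6  -5.5 145. ] [639.4  -5.2 145. ]
g 145 [328.  250.8] [317 241  23  20 354] [597.9 -98.3 145. ] [597.9 -98.7 145. ]
r 68 [237.3 176.4] [218 157  39  40 900] [494.4 -36.3  68. ] [494.9 -36.1  68. ]
r 43 [237.3 176.4] [218 157  39  40 900] [492.5 -43.5  43. ] [493.  -43.3  43. ]
```

View pics/w2.png

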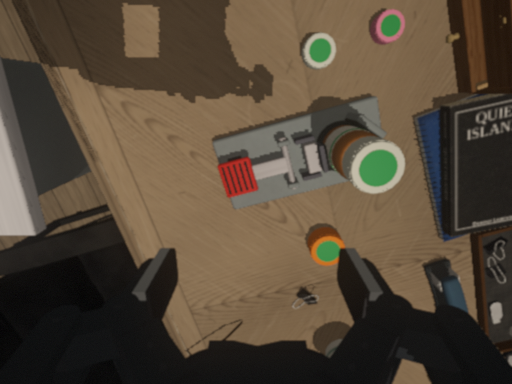

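>>> step_arm([
  [[0.477,0.064,-0.3],0],
  [[0.477,0.064,-0.3],0],
  [[0.477,0.064,-0.3],0],
  [[0.477,0.064,-0.3],0],
  [[0.477,0.064,-0.4],0],
  [[0.477,0.064,-0.5],0],
  [[0.477,0.064,-0.6],0],
  [[0.477,0.064,-0.655],0],
  [[0.477,0.064,-0.655],0],
  [[0.477,0.064,-0.655],0],
])

```text
time: 7.75
position: [640.1, -5.5, 114.3]
orientation: [3.139, 0.0, 1.571]
ft_force: [0.2, -0.0, -0.1]
opening: 1.001
grasp_force: 0.0
```

```bash
python3 look.py pics/w3.png; python3 - <<'E'
from h import *
p=read_camera("scene");cv2.imwrite("pics/s3.png",cv2.resize(p["image"][120:240,190:330,::-1],None,fx=4,fy=4,interpolation=cv2.INTER_CUBIC))
E
```

```text
7.75 [640.1  -5.5 114.3] [3.139 0.    1.571] 1.0013637242660935 [ 0.17166474 -0.01814351 -0.13639356] [-0.07  0.43  1.19  0.    1.52 -0.07]
[[  -0.      0.95    0.33   84.85]
 [   1.      0.     -0.      1.09]
 [  -0.      0.33   -0.95 -141.66]
 [   0.      0.      0.      1.  ]]
g 145 [316.    7.4] [301   0  32  19 469] [661.3 106.7 145. ] [661.1 107.2 145. ]
g 145 [199.5  41.8] [ 182   22   36   40 1122] [620.9  96.8 145. ] [620.9  96.7 145. ]
g 145 [253.6 283.1] [ 215  251   78   65 4006] [639.4  -4.3 145. ] [639.5  -4.3 145. ]
g 145 [248.  338.3] [231 331  33  15 330] [636.  -37.5 145. ] [636.5 -37.7 145. ]
r 68 [ 86.3 244.2] [  50  215   71   60 2104] [512.  -27.4  68. ] [513.  -27.2  68. ]
r 43 [ 86.3 244.2] [  50  215   71   60 2104] [494.8 -41.6  43. ] [496.  -41.4  43. ]
```

View pics/w3.png

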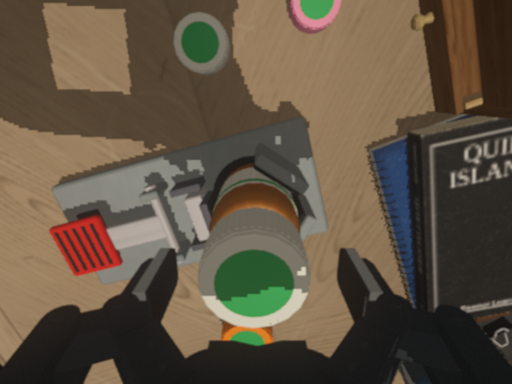

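View pics/s3.png

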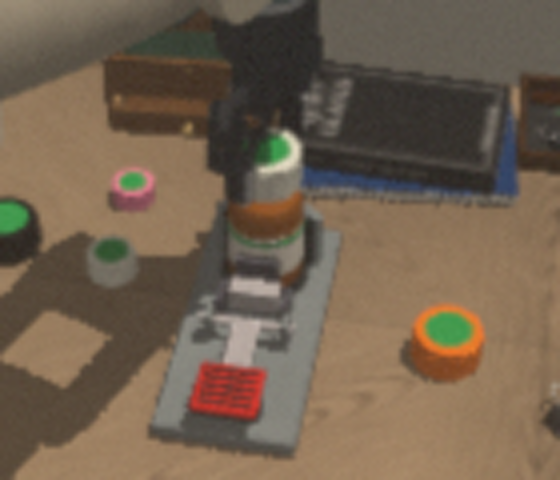

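Wrist view: cap at (254,283) is centred between the open fingers (170,290)/(355,290), and the pedal (85,244) is flat down. Closing.

>>> step_arm([
  [[0,0,0],0],
  [[0,0,0],0],
  [[0,0,0],0],
  [[0,0,0],0],
  [[0,0,0],0],
  [[0,0,0],0],
], claw=1, squeeze=60)

```text
time: 8.6
position: [639.6, -5.4, 112.9]
orientation: [3.141, -0.0, 1.571]
ft_force: [-1.5, 0.6, 5.5]
opening: 0.622
grasp_force: 62.2
```

>>> step_arm([
  [[0,0,-0.008],0],
  [[0,0,-0.016],0],
  [[0,0,-0.022],0],
  [[0,0,-0.024],0],
  [[0,0,-0.024],0],
])

```text
time: 9.22
position: [639.8, -5.4, 108.2]
orientation: [3.14, 0.0, 1.571]
ft_force: [-5.8, 0.6, 9.8]
opening: 0.619
grasp_force: 62.9
```

>>> step_arm([
  [[0,0,-0.008],0],
  [[0,0,-0.012],0],
  [[0,0,-0.012],0],
])

```text
time: 9.6
position: [640.0, -5.4, 106.8]
orientation: [3.139, 0.0, 1.571]
ft_force: [-9.4, 0.8, 17.1]
opening: 0.621
grasp_force: 63.7
```

>>> step_arm([
  [[0,0,0],0.05],
  [[0,0,0],0.1],
  [[0,0,0],0.15],
  [[0,0,0],0.2],
  [[0,0,0],0.25],
  [[0,0,0],0.3],
  [[0,0,0],0.35],
  [[0,0,0],0.35],
])

```text
time: 10.6
position: [640.3, -5.5, 106.8]
orientation: [3.139, 0.003, 2.306]
ft_force: [-7.5, 0.0, 16.2]
opening: 0.62
grasp_force: 63.4
```

>>> step_arm([
  [[0,0,0],0.05],
  [[0,0,0],0.1],
  [[0,0,0],0.15],
  [[0,0,0],0.2],
  [[0,0,0],0.25],
  [[0,0,0],0.28],
  [[0,0,0],0.28],
  [[0,0,0],0.28],
])

```text
time: 11.6
position: [640.3, -5.3, 106.8]
orientation: [3.141, 0.003, 2.891]
ft_force: [-7.5, 1.2, 16.9]
opening: 0.625
grasp_force: 63.1
```

```bash
python3 look.py pics/w4.png; python3 -c "
from rig import *;print(get_state()['wrist_torque'])"
```

```text
11.6 [640.3  -5.3 106.8] [3.141e+00 3.000e-03 2.891e+00] 0.624830938655244 [-7.51919339  1.17832737 16.88989522] [-0.07  0.44  1.2   0.    1.5  -1.39]
[[  -0.      0.94    0.33   83.53]
 [   1.      0.     -0.      0.61]
 [  -0.      0.33   -0.94 -141.66]
 [   0.      0.      0.      1.  ]]
g 145 [508.6  68.4] [505  50   7  36 187] [572.3  99.8 145. ] [572.7 100.  145. ]
g 145 [394.1 111.2] [377  94  35  35 954] [577.   61.4 145. ] [577.   61.4 145. ]
g 145 [434.2 201.5] [421 190  27  24 516] [615.4  73.4 145. ] [615.4  73.5 145. ]
g 145 [ 70.9 232.6] [  50  214   43   38 1243] [592.3 -70.7 145. ] [592.3 -70.7 145. ]
g 145 [256.9 284.2] [ 218  252   79   65 4026] [635.6  -3.5 145. ] [635.7  -3.6 145. ]
r 68 [139.6  24.9] [  87    0  101   65 3136] [510.9 -41.3  68. ] [508.  -38.5  68. ]
r 43 [139.6  24.9] [  87    0  101   65 3136] [504.3 -49.2  43. ] [500.9 -46.1  43. ]
[ 0.07010143  1.23618274 -0.05582114]
```

View pics/w4.png

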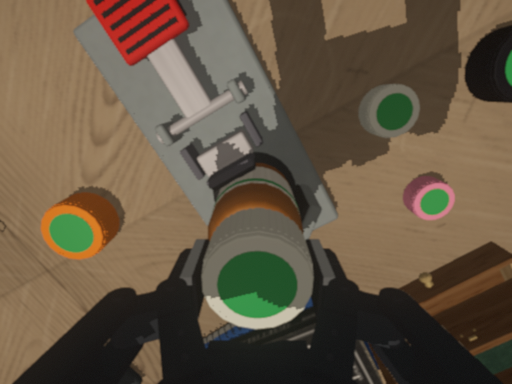

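>>> step_arm([
  [[0,0,0.01],0],
  [[0,0,0.02],0],
  [[0,0,0.03],0],
  [[0,0,0.04],0],
  [[0,0,0.05],0],
  [[0,0,0.05],0],
])

```text
time: 12.4
position: [639.4, -5.5, 115.7]
orientation: [-3.141, -0.0, 2.891]
ft_force: [0.6, -0.8, 1.4]
opening: 0.624
grasp_force: 62.5
```

>>> step_arm([
  [[0,0,0.01],0],
  [[0,0,0.02],0],
  [[0,0,0.03],0],
  [[0,0,0.03],0],
])

```text
time: 12.9
position: [639.6, -5.4, 123.8]
orientation: [3.141, 0.0, 2.891]
ft_force: [-0.6, -0.1, -0.7]
opening: 0.618
grasp_force: 62.7
```

>>> step_arm([
  [[0,0,0.06],0],
  [[0,0,0.14],0],
  [[0,0,0.24],0],
  [[0,0,0.34],0],
  [[0,0,0.42],0],
  [[0,0,0.42],0],
  [[0,0,0.42],0],
  [[0,0,0.42],0],
  [[0,0,0.42],0],
])

```text
time: 14.02
position: [639.3, -5.4, 227.7]
orientation: [-3.141, -0.001, 2.891]
ft_force: [-0.2, 0.3, -1.2]
opening: 0.618
grasp_force: 62.7
```

```bash
python3 look.py pics/w5.png; python3 - <<'E'
from h import *
p=read_camera("side");cv2.imwrite("pics/s5.png",cv2.resize(p["image"][120:260,160:320,::-1],None,fx=4,fy=4,interpolation=cv2.INTER_CUBIC))
E
```

```text
14.025 [639.3  -5.4 227.7] [-3.141e+00 -1.000e-03  2.891e+00] 0.6178676346576704 [-0.16245384  0.28589405 -1.23946517] [-0.07  0.38  1.03  0.    1.73 -1.39]
[[  -0.      0.94    0.33   83.53]
 [   1.      0.     -0.      0.61]
 [  -0.      0.33   -0.94 -141.66]
 [   0.      0.      0.      1.  ]]
g 145 [433.1  74.5] [ 416   56   36   38 1048] [577.8 145.3 145. ] [577.8 145.1 145. ]
g 145 [347.2 106.6] [337  96  22  22 376] [584.5  80.6 145. ] [584.6  80.4 145. ]
g 145 [378.2 168.6] [370 161  18  17 231] [639.6  98.  145. ] [639.2  97.8 145. ]
g 145 [130.8 189.6] [117 177  28  26 585] [ 605.6 -105.7  145. ] [ 605.7 -105.5  145. ]
g 145 [256.8 284.1] [ 218  252   78   65 4031] [723.6 -26.9 145. ] [723.7 -26.6 145. ]
r 68 [185.   44.5] [ 155   13   60   64 1769] [497.9 -40.   68. ] [498.  -39.5  68. ]
r 43 [185.   44.5] [ 155   13   60   64 1769] [492.9 -44.7  43. ] [492.9 -44.1  43. ]
```

View pics/s5.png

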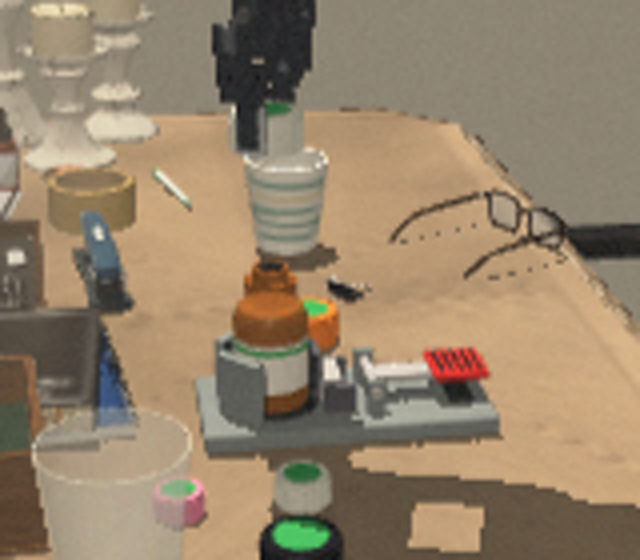

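View pics/w5.png

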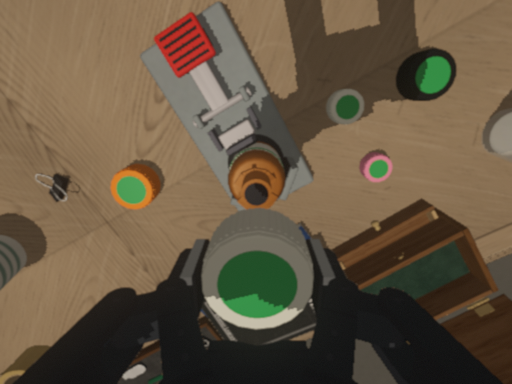

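The side view shows the open bottle at (270,350) standing clamped, the pedal at (455,365) flat down, and the cap held level above at (280,125). The wrist view agrees: mouth at (256,192), cap at (257,284).

```bash
python3 -c "
from rig import *;print(job_done())"
```

```text
the job is handed in; nothing more can be done
None
```

The job is handed in with no verdict returned: the pedal is down on its stop, the bottle stands open and clamped, and the cap is held level about 90 mm above its mouth (about 14 s used).

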